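# Wind the slide table to its gauge

### The arm

A 7-joint arm with a two-finger parallel gripper is mounted at the origin on a cart in front of the work surface, level with it; the furniture and walls round the work are solid. World frame = base frame: x ahead of the robot, y to its left, z up, the work surface at z = 0. Lengths are in m, angles in rad, forces in N, time in s.
With the tool pointing down it reaches from about 0.4 to 0.875 m from the base axis. Payload 19.3 kg.
Tool frame: the origin (TCP) lies midway between the tips of the shut fingers; the grasp point (between the pads) lies 19 mm behind it; z points along the fingers, y is the line along which they close (so a half turn about z gives the same grasp; the last joint's range is limited). The gripper opens to 85 mm and grips with 20 to 120 N. Pads are 22 mm wide; open, the fingers measure 114 mm over their backs; the gripper's body (76 mm by 85 mm) begins 54 mm behind the grasp point. The pads swing forward as they close: fully open they stand 13 mm farther back than shut.
Start: joints at [1.152, 0.521, -0.036, 1.599, 0.021, 1.021, -0.113], TCP at [0.214, -0.587, 0.231] pointing down, gripper open.
Joint ranges: [-2.91, 2.91], [-0.3, 2.13], [-1.5, 1.42], [0.17, 2.43], [-1.26, 4.41], [0.16, 1.93], [-2.52, 2.52]. Speed limits (rad/s): [1.89, 1.89, 2.39, 2.39, 3.01, 3.01, 3.01].

### API

Orientations are given as [roll, pitch, yaw] about the fixed x, y, z axes, in that order (R = Rz(yaw) Ry(pitch) Rx(roll)).
In Python, from workcell import * gives the robot as it stands. The module is installed in compiled form; this text tells all that it offers.
- The arm moves only by the tool play_rows, never from a script. Its argument "deltas" is a list of rows, each a list of 7 numbers: the shift along the tool's x, y, z in units of 500 mm (1.0 is 500 mm), then the turn, a rotation vector about the tool's x, y, z in units of 120 degrees (1.0 is 120 degrees), then the closure, from 0 (fully open) to 1 (shut). A call has 1 to 10 rows; each row is the pose to reach, as a shift and turn from the pose commanded when the call began, along the tool's axes at that moment; what a row does not reach only later rows make up. A row lasts 1/10 s, in which the tool goes at most 50 mm and 8.59 degrees, less where a joint would pass 70% of its speed; a pose out of reach is approached as far as the arm can. A call with a number of a shift or a turn outside -1 to 1 is refused whole. A call with a gripper value outside its range is refused whole. The fingers move at their own pace and stop on an object; "newtons" is the grip in N (left out, the last holds). Time passes only in rows, so rows that repeat a pose let the fingers close. It gives the time, the measured TCP pose, the force, the opening and the grip force at its end, in the units of the state.
- observe(): the state, without advancing time (a new reading comes with each control period).
- grab_frame(name): name is "scene" or "top" or "wrist"; returns the picture (420x560x3 uint8, red, green, blue); there is no depth.
- get_calibration(name): a dict with "fovy" (degrees; the focal length in pixels is half the picture's height over the tangent of half this angle, whatever the lens; pixels are square), "cx", "cy" (the principal point, pixels), "xyz" and "rotation" of the camera in the world. Camera axes: x right, y down, z forward; pixel columns grow to the right and rows downward; lengths in m; the calibration is good to about 2 mm. A picture is of the moment at which its call begins: read the wrist's pose just before it. get_calibration takes no time and is no camera call; for the wrist camera it gives the pose at the moment of the call.
- job_done(): hands the job in; it is judged then, once.
The state is a dict: "clock": time; "qpos": joint angles; "qd": joint speeds; "joint_efforts": joint torques, N m; "position": TCP position; "tool_rot": TCP orientation; "force": force on the tool from outside, world axes, zero at the start; "moment": the same for the moment, N m; "grip_width": finger opening in m; "finger_force": force on a finger pad.
Only numpy, scipy, OpenCV 4.12 (cv2) and the standard library are available. Lean on these libraries where they do the work, as an engineer would, in place of code of your own. Each camera call takes 0.05 s, during which the arm holds its last target. There are 200 camera calls.

### The job

Put the loose crank with the square hole on the square shaft of the slide table, right down on its collar, and wind it clockwise until the pointer on the carriage stands opposite the pointer of the gauge block. Move the carriage with that crank only, leave the other crank, the one with the round hub and hole, alone, and leave the square-holed crank sitting on the shaft.

Things in the scene. Friction and masses are not known exactly. Their poses are not given: they have to be found in the camera images.
- crank: Loose steel crank with a SQUARE hub 38 x 38 mm, 34 mm high, square through hole 21 x 21 mm, standing hub down on the desk. Origin: centre of the hub's underside, z up. A flat arm 16 mm wide, 22 to 32 mm above the underside, runs along +x to an upright black knob 65 mm from the hub's axis. The two hub faces across y are free to be pinched; hole faces lie along x and y. About 0.24 kg.
- knob_top (a point): Middle of the top face of that crank's knob: an upright cylinder, 24 mm diameter, 40 mm tall, standing on the arm; its top is 72 mm above the hub's underside. It spins freely on its own upright pin, so a grip of constant direction can carry it round a circle of 65 mm radius about the shaft.
- spindle_seat (a point): Square shaft of the fixed slide table, upright on the grey gearbox at its right end. Point: on the axis, at the top of the 46 mm collar, 64 mm above the desk; a crank fully down rests here. 18 x 18 mm, straight for 20 mm, then tapered to 8 x 8 mm at 32 mm. Frame turns with the shaft, faces along x and y. Turns with 1 to 2 N at the knob, stays put; clockwise from above is forward.
- carriage: Dark steel plate 92 x 60 mm on the slide table carrying a nickel lock cylinder in a clamp (top 82 mm above the desk). Origin: middle of its underside. +y is its travel away from the shaft, 24 mm per clockwise turn, 90 mm long. Its pointer's tip, on the front side, is at x -63, y 0, z +9 mm in this frame. At the start the carriage is 105 mm from the shaft's axis.
- gauge_pointer (a point): Tip of the steel pointer on the small fixed gauge block (24 mm wide, 38 mm high) on the front edge of the slide table, facing the carriage's pointer with a 6 mm gap when they stand opposite. Same x and y directions as the carriage: y is the travel. At the start it is 36 to 56 mm farther along y than the carriage's pointer.
- round_crank: The other crank, to be left alone: same size, arm and knob, but with a ROUND hub of 38 mm diameter and a round hole of 14 mm. Origin: centre of the hub's underside; arm along its +x.
There are look-alikes about, which are no part of the job. Leave any blue look-alike of the crank alone.

How it is judged:
On the way:
1. the square-holed crank sits fully down on the square shaft (horizontal distance between crank and spindle_seat below 0.008 m and z of crank in the frame of spindle_seat between -0.008 and 0.008 m), for 0.2 s.
At the end, for the whole second after the job is handed in: The carriage's pointer stands opposite the gauge's pointer to within 10 mm along the travel, and the square-holed crank sits on the shaft, on its axis to within 8 mm and down on the collar to within 8 mm, at rest (all of step 1 and y of carriage in the frame of gauge_pointer between -0.01 and 0.01 m and linear speed of crank below 0.02 m/s); the robot touches nothing.
It fails at once if the carriage is moved more than 6 mm while the crank is not on the shaft (distance of carriage from where it was at the start of the episode above 0.006 m and horizontal distance between crank and spindle_seat above 0.025 m).
It fails at once if the other crank is moved more than 40 mm (distance of round_crank from where it was at the start of the episode above 0.04 m).
It fails at once if the robot itself pushes the carriage (over 5 N) (contact force between carriage and the fingers above 5 N or contact force between carriage and the arm above 5 N).
It also fails if it takes over 72 s, if anything falls off the work surface, if the arm or the gripper's body presses on something with over 40 N, if the wrist force passes 120 N, or if a joint passes its speed limit or range.

## Working session

There is one attempt and no reset: what is moved stays moved. The work goes in short steps, Python scripts to look and compute and a tool call to move; the robot and the scene stay as the last step left them, time stands still between calls to the robot, and variables do not carry over. Pictures are saved under pics/ and viewed, at most 10 in all, crops included, and the job is handed in when it is done.

Besides the shell and the picture viewer there is one more tool, called after ">>>" as name([rows], argument=value, ...), one row to a line, values as JSON. play_rows: Moves the arm, as the interface text tells. Its arguments: {"type":"object","properties":{"deltas":{"type":"array"},"newtons":{"type":"number"}},"required":["deltas"]}

```bash
mkdir -p pics; python3 - <<'E'
from workcell import *
import cv2
for n in("scene","top"):
    c=get_calibration(n);print(n,c)
    cv2.imwrite(f"pics/{n}0.png",cv2.resize(grab_frame(n)[:,:,::-1],(800,600),interpolation=cv2.INTER_CUBIC))
print(observe())
E
```

```text
scene {'fovy': 55.786980866959524, 'cx': 278.97788430791974, 'cy': 208.63105557163448, 'xyz': array([0.03056126, 0.52257969, 0.42861492]), 'rotation': array([-2.01327877,  0.02122554, -2.44665665])}
top {'fovy': 48.66885065470529, 'cx': 285.38316879826624, 'cy': 208.6154627208343, 'xyz': array([ 0.33533857, -0.05989702,  0.92862996]), 'rotation': array([-2.93939307, -0.00479286, -1.58180187])}
{'clock': 0.1, 'qpos': array([ 1.15179715,  0.52199066, -0.03631892,  1.59993295,  0.02120239,
        1.0211181 , -0.11279057]), 'qd': array([ 3.23900109e-04, -8.71471129e-04, -5.05903123e-05, -4.32071838e-03,
       -1.96666677e-04,  5.02637972e-04,  2.93709583e-03]), 'joint_efforts': array([ 3.86070460e-03, -9.28491282e+01,  1.98404521e+00, -3.70531762e+01,
        1.80923537e-02,  5.45684423e-03,  8.35928950e-05]), 'position': array([ 0.21346486, -0.58709339,  0.23076726]), 'tool_rot': array([-3.14053172e+00,  8.10174586e-05,  3.48791208e-01]), 'force': array([-0.35666869, -0.07270063, -0.58425169]), 'moment': array([ 0.02166876,  0.00280664, -0.02244816]), 'finger_force': 0.0, 'grip_width': 0.08547826356176226}
```

View pics/top0.png

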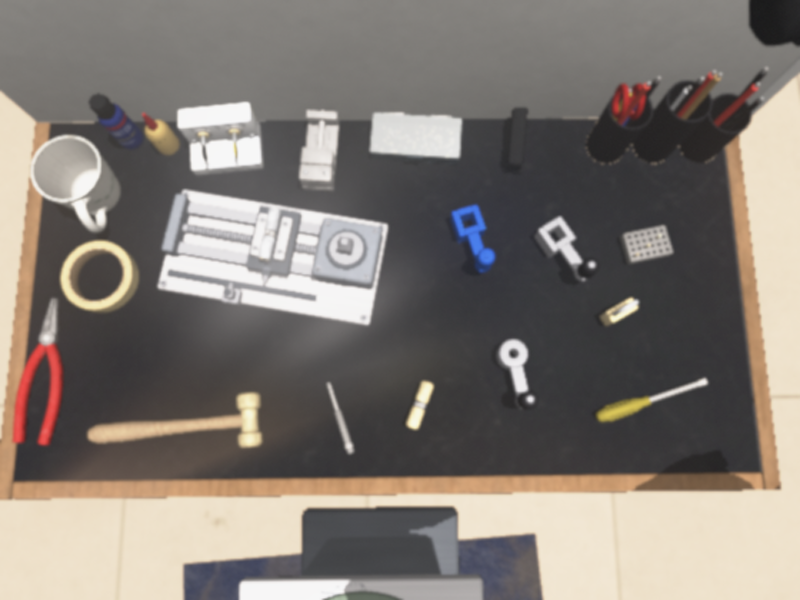

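View pics/scene0.png

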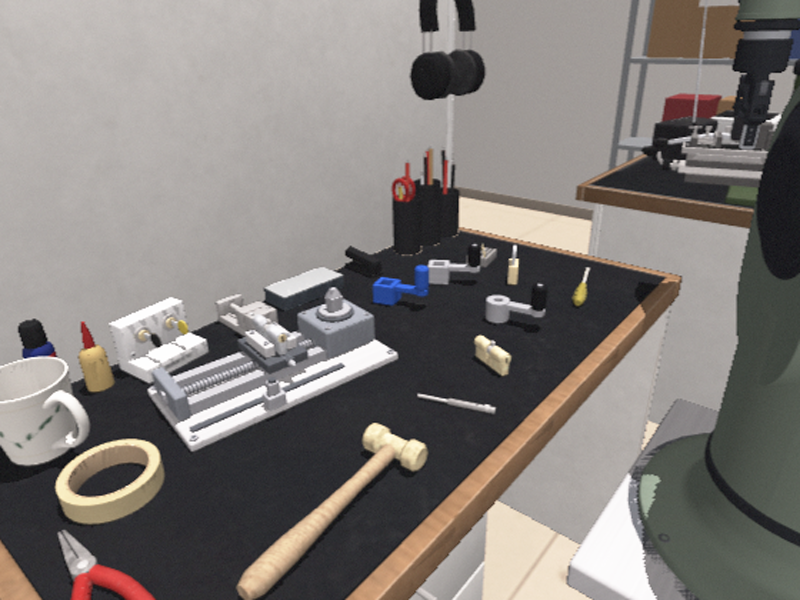

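The top picture shows three cranks: grey square at (556,235) with its knob at (587,268), blue square at (468,218), and grey round at (513,352). The grey square one fits the description, since blue is the look-alike and the round hub is to be left alone. The shaft is at (347,245), the gauge block at (231,292) and the carriage pointer at about (266,283). Next I'll confirm these in an enlarged crop.

```bash
python3 - <<'E'
from workcell import *
import cv2,numpy as np
t=np.mean([grab_frame("top")[:,:,::-1].astype(float) for _ in range(3)],0).astype(np.uint8)
s=grab_frame("scene")[:,:,::-1]
def crop(im,x,y): return cv2.resize(im[y:y+60,x:x+80],(400,300),interpolation=cv2.INTER_CUBIC)
g=np.vstack([np.hstack([crop(t,360,142),crop(t,205,142)]),np.hstack([crop(t,145,165),crop(s,285,165)])])
cv2.imwrite("pics/crops.png",g)
E
```

```text
(no output)
```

View pics/crops.png

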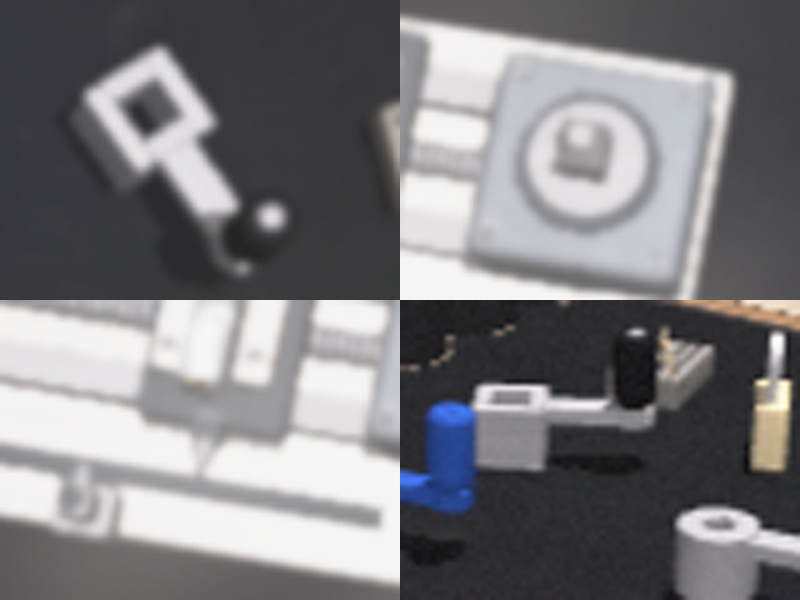

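The crop confirms it: the grey crank has a square hub and hole, with hub corners at crop px (85,92), (163,47), (216,122) and (138,170). The collar's centre is at (590,161), the carriage pointer tip at (203,473) and the gauge tip at (83,467).

```bash
cat > h.py <<'E'
from workcell import *
import numpy as np,cv2
from scipy.spatial.transform import Rotation as R
def ray(c,p,z):
    f=210/np.tan(np.radians(c["fovy"])/2)
    d=R.from_euler("xyz",c["rotation"]).apply([(p[0]-c["cx"])/f,(p[1]-c["cy"])/f,1.])
    o=np.array(c["xyz"]);return o+d*(z-o[2])/d[2]
def proj(c,P):
    f=210/np.tan(np.radians(c["fovy"])/2)
    q=R.from_euler("xyz",c["rotation"]).inv().apply(np.atleast_2d(P)-c["xyz"])
    return q[:,:2]/q[:,2:]*f+[c["cx"],c["cy"]]
def delta(pos,yaw,s=None,roll=np.pi):
    """units for play_rows to reach a tool-down pose"""
    s=s or observe();r=R.from_euler("xyz",s["tool_rot"])
    rv=(r.inv()*R.from_euler("xyz",[roll,0,yaw])).as_rotvec()
    return np.round(np.r_[r.inv().apply(np.array(pos)-s["position"])/.5,np.degrees(rv)/120],4)
E
python3 - <<'E'
from h import *
c=get_calibration("top")
P=lambda x,y,ox,oy,z:ray(c,((x+.5)/5-.5+ox,(y+.5)/5-.5+oy),z)
k=[P(x,y,360,142,.034) for x,y in((85,92),(163,47),(216,122),(138,170))]
print("hub",np.mean(k,0),[np.linalg.norm(k[i]-k[i-1]) for i in range(4)])
for a,b in((0,3),(1,2),(1,0),(2,3)):d=k[b]-k[a];print(np.degrees(np.arctan2(d[1],d[0])))
print("knob",P(265,215,360,142,.072))
print("collar",P(190,161,205,142,.064),"tip",P(181,133,205,142,.096))
a=P(203,173,145,165,.035);b=P(83,167,145,165,.035);print(a,b)
w=get_calibration("wrist");print(w["xyz"],w["rotation"],w["fovy"])
E
```

```text
hub [ 0.60990224 -0.27682082  0.034     ] [np.float64(0.03810305883813322), np.float64(0.03748107097959756), np.float64(0.03722746020688885), np.float64(0.03792561734574819)]
-149.11867592178632
-148.4261917688453
119.85956432331143
121.1985063192455
knob [ 0.55518529 -0.3089058   0.072     ]
collar [0.58193234 0.0158023  0.064     ] tip [0.58365412 0.01643297 0.096     ]
[0.5393952  0.13101023 0.035     ] [0.54228962 0.17834448 0.035     ]
[ 0.27622937 -0.56468767  0.37425399] [ 2.87603003e+00  4.52493463e-04 -1.22327729e+00] 61.11651654422634
```

```bash
python3 - <<'E'
from h import *
print(delta([.61,-.277,.25],np.radians(30.8)))
E
```

```text
[ 9.572e-01 -3.122e-01 -3.770e-02 -2.000e-04 -0.000e+00 -9.010e-02]
```

>>> play_rows([
  [0.957,-0.312,-0.038,0,0,-0.09,0],
  [0.957,-0.312,-0.038,0,0,-0.09,0],
  [0.957,-0.312,-0.038,0,0,-0.09,0],
  [0.957,-0.312,-0.038,0,0,-0.09,0],
  [0.957,-0.312,-0.038,0,0,-0.09,0],
  [0.957,-0.312,-0.038,0,0,-0.09,0],
  [0.957,-0.312,-0.038,0,0,-0.09,0],
  [0.957,-0.312,-0.038,0,0,-0.09,0],
  [0.957,-0.312,-0.038,0,0,-0.09,0],
  [0.957,-0.312,-0.038,0,0,-0.09,0],
])

```text
clock: 1.3
position: [0.6084, -0.2781, 0.2503]
tool_rot: [3.141, 0.0, 0.537]
force: [-0.0, -0.9, -0.1]
grip_width: 0.0853
finger_force: 0.0
```

>>> play_rows([
  [0,0,0,0,0,0,0],
  [0,0,0,0,0,0,0],
  [0,0,0,0,0,0,0],
])

```text
clock: 1.6
position: [0.6063, -0.2805, 0.25]
tool_rot: [3.142, 0.001, 0.536]
force: [-0.5, -0.2, -0.1]
grip_width: 0.0853
finger_force: 0.0
```

```bash
python3 - <<'E'
from h import *
s=observe();print(s["clock"],s["position"],s["tool_rot"],s["qpos"])
c=get_calibration("wrist");f=grab_frame("wrist")
np.savez("w1.npz",f=f,**c)
print(proj(c,[[.61,-.277,.034],[.555,-.309,.072]]))
print(delta([.582,.016,.27],np.radians(90)))
E
```

```text
1.6 [ 0.60629934 -0.28048403  0.2500194 ] [3.14151049e+00 8.40954046e-04 5.36069777e-01] [ 0.44346018  0.57894926 -0.15802955  1.44828329  0.09645733  1.12240827
 -0.76583668]
[[282.90332868 168.53351809]
 [282.31473305 240.61375901]]
[ 2.612e-01 -5.351e-01 -3.990e-02 -1.000e-04  3.000e-04 -4.943e-01]
```

>>> play_rows([
  [0.261,-0.535,0.04,0,0,-0.494,0],
  [0.261,-0.535,0.04,0,0,-0.494,0],
  [0.261,-0.535,0.04,0,0,-0.494,0],
  [0.261,-0.535,0.04,0,0,-0.494,0],
  [0.261,-0.535,0.04,0,0,-0.494,0],
  [0.261,-0.535,0.04,0,0,-0.494,0],
  [0.261,-0.535,0.04,0,0,-0.494,0],
  [0.261,-0.535,0.04,0,0,-0.494,0],
  [0.261,-0.535,0.04,0,0,-0.494,0],
  [0.261,-0.535,0.04,0,0,-0.494,0],
])

```text
clock: 2.65
position: [0.5824, 0.0153, 0.2302]
tool_rot: [3.141, 0.001, 1.566]
force: [-0.0, -0.5, -0.2]
grip_width: 0.0853
finger_force: 0.0
```

>>> play_rows([
  [0,0,0,0,0,0,0],
  [0,0,0,0,0,0,0],
  [0,0,0,0,0,0,0],
])

```text
clock: 2.95
position: [0.5823, 0.0169, 0.2302]
tool_rot: [3.142, 0.0, 1.571]
force: [-0.4, 0.1, 1.0]
grip_width: 0.0857
finger_force: 0.0
```

```bash
python3 - <<'E'
from h import *
s=observe();print(s["clock"],s["position"],s["tool_rot"],s["qpos"])
c=get_calibration("wrist");f=grab_frame("wrist")
np.savez("w2.npz",f=f,**c)
p=proj(c,[[.582,.016,.064],[.582,.016,.096]]);print(p)
a=np.load("w1.npz")["f"]
def crop(im,x,y): return cv2.resize(im[y:y+150,x:x+100,::-1],(400,600),interpolation=cv2.INTER_CUBIC)
print(int(p[0,0])-50,int(p[0,1])-75)
cv2.imwrite("pics/w12.png",np.hstack([crop(a,233,110),crop(f,int(p[0,0])-50,int(p[0,1])-75)]))
E
```

```text
2.95 [0.58233853 0.01686715 0.23016067] [3.14156972e+00 3.12800856e-05 1.57085141e+00] [ 0.1968586   0.48702321 -0.46108596  1.69951632  0.24795768  1.01324981
 -0.34994406]
[[283.45775095 184.37532376]
 [283.39314028 192.85697633]]
233 109
```

View pics/w12.png

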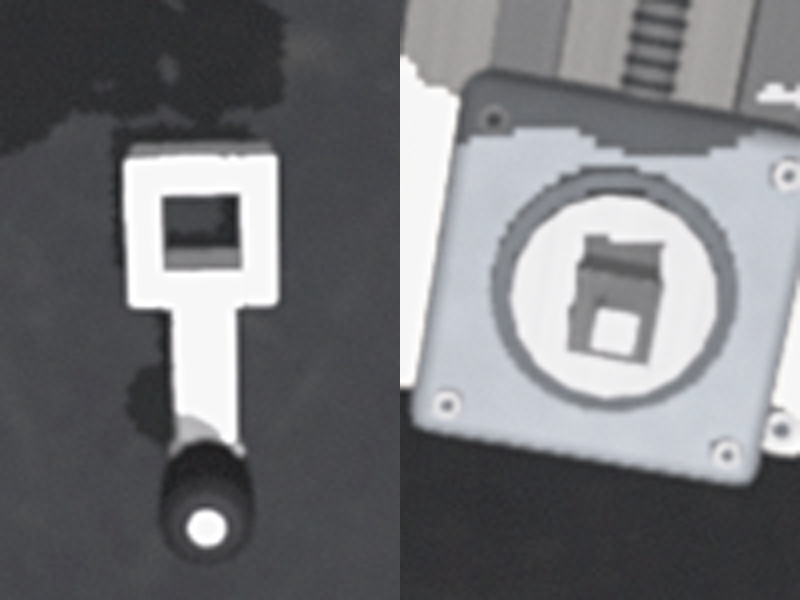

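The wrist crop agrees with the top view for the crank hub (centre (202,231)). It puts the collar's centre at (615,297) and the shaft tip's corners at (597,305), (641,312), (636,355) and (590,350), so the shaft is turned about 9°.

```bash
python3 - <<'E'
from h import *
def P(n,x,y,ox,oy,z):
    return ray(np.load(n),((x+.5)/4-.5+ox,(y+.5)/4-.5+oy),z)
def ang(a,b):d=b-a;return np.degrees(np.arctan2(d[1],d[0]))
k=[P("w1.npz",x,y,233,110,.034) for x,y in((124,155),(279,153),(279,306),(127,306))]
print("hub",np.mean(k,0),ang(k[0],k[3]),ang(k[1],k[2]),ang(k[1],k[0]),ang(k[2],k[3]))
print("knob",P("w1.npz",206,505,233,110,.072))
t=[P("w2.npz",x-400,y,233,109,.096) for x,y in((597,305),(641,312),(636,355),(590,350))]
print("tip",np.mean(t,0),ang(t[0],t[1]),ang(t[3],t[2]),ang(t[0],t[3]),ang(t[1],t[2]))
print("collar",P("w2.npz",215,297,233,109,.064))
g=[P("w2.npz",x-400,y,233,109,.06) for x,y in((447,404),(728,455),(788,176))]
print("box",ang(g[0],g[1]),ang(g[1],g[2]))
b=np.array([.61,-.277])
print(delta([.61,-.2768,.20],np.radians(30.8)))
E
```

```text
hub [ 0.61115703 -0.27665342  0.034     ] -149.0807765222577 -148.58180650718407 121.37864384542462 120.64292002552293
knob [ 0.56006832 -0.30802523  0.072     ]
tip [0.58459088 0.01730138 0.096     ] -9.310921234158952 -6.467636929135295 -98.8126214385583 -96.18287563478799
collar [0.584592   0.01735792 0.064     ]
box -10.836579857174916 79.62272141549519
[-0.5875  0.0552  0.0603 -0.      0.      0.4935]
```

>>> play_rows([
  [-0.588,0.054,0.06,0,0,0.492,0],
  [-0.588,0.054,0.06,0,0,0.492,0],
  [-0.588,0.054,0.06,0,0,0.492,0],
  [-0.588,0.054,0.06,0,0,0.492,0],
  [-0.588,0.054,0.06,0,0,0.492,0],
  [-0.588,0.054,0.06,0,0,0.492,0],
  [-0.588,0.054,0.06,0,0,0.492,0],
  [-0.588,0.054,0.06,0,0,0.492,0],
  [-0.588,0.054,0.06,0,0,0.492,0],
  [-0.588,0.054,0.06,0,0,0.492,0],
])

```text
clock: 4.0
position: [0.61, -0.2755, 0.2004]
tool_rot: [-3.141, -0.001, 0.546]
force: [-0.7, 0.3, 0.1]
grip_width: 0.0851
finger_force: 0.0
```

>>> play_rows([
  [0,0,0,0,0,0,0],
  [0,0,0,0,0,0,0],
  [0,0,0,0,0,0,0],
])

```text
clock: 4.3
position: [0.6097, -0.2766, 0.2003]
tool_rot: [3.142, -0.0, 0.542]
force: [-0.3, 0.0, 0.0]
grip_width: 0.0854
finger_force: 0.0
```

```bash
python3 - <<'E'
from h import *
print(observe()["position"],delta([.6106,-.2767,.004],np.radians(31)))
E
```

```text
[ 0.60966989 -0.27664394  0.20026679] [ 1.500e-03  1.000e-03  3.925e-01  0.000e+00 -1.000e-04  6.000e-04]
```

>>> play_rows([
  [0.001,0.001,0.08,0,0,0,0],
  [0.001,0.001,0.16,0,0,0,0],
  [0.001,0.001,0.22,0,0,0,0],
  [0.001,0.001,0.28,0,0,0,0],
  [0.001,0.001,0.32,0,0,0,0],
  [0.001,0.001,0.35,0,0,0,0],
  [0.001,0.001,0.37,0,0,0,0],
  [0.001,0.001,0.385,0,0,0,0],
  [0.001,0.001,0.392,0,0,0,0],
  [0.001,0.001,0.392,0,0,0,0],
], newtons=40)

```text
clock: 5.3
position: [0.6104, -0.2771, 0.0043]
tool_rot: [3.141, -0.0, 0.541]
force: [-0.7, 1.0, 0.4]
grip_width: 0.0855
finger_force: 0.0
```

>>> play_rows([
  [0,0,0,0,0,0,0.3],
  [0,0,0,0,0,0,0.4],
  [0,0,0,0,0,0,0.5],
  [0,0,0,0,0,0,0.6],
  [0,0,0,0,0,0,0.7],
  [0,0,0,0,0,0,0.7],
  [0,0,0,0,0,0,0.7],
  [0,0,0,0,0,0,0.7],
], newtons=40)

```text
clock: 6.1
position: [0.6105, -0.2771, 0.0047]
tool_rot: [3.141, -0.0, 0.541]
force: [-0.8, 0.3, 5.8]
grip_width: 0.0377
finger_force: 40.6
```

>>> play_rows([
  [0,0,-0.02,0,0,0,0.7],
  [0,0,-0.06,0,0,0,0.7],
  [0,0,-0.12,0,0,0,0.7],
  [0,0,-0.18,0,0,0,0.7],
  [0,0,-0.24,0,0,0,0.7],
  [0,0,-0.28,0,0,0,0.7],
  [0,0,-0.3,0,0,0,0.7],
  [0,0,-0.3,0,0,0,0.7],
], newtons=60)

```text
clock: 6.9
position: [0.6107, -0.2772, 0.1555]
tool_rot: [3.14, -0.001, 0.541]
force: [0.3, -0.6, -3.7]
grip_width: 0.0368
finger_force: 61.2
```

```bash
python3 - <<'E'
from h import *
s=observe();print(s["position"],s["grip_width"],s["finger_force"],delta([.584,.017,.15],np.radians(80.5)))
E
```

```text
[ 0.61073655 -0.2772153   0.1554684 ] 0.036845596614057605 61.15221977233887 [ 2.574e-01 -5.318e-01  1.040e-02  9.000e-04 -2.000e-04 -4.123e-01]
```

>>> play_rows([
  [0.026,-0.053,0,0,0,-0.041,0.7],
  [0.06,-0.12,0,0,0,-0.1,0.7],
  [0.09,-0.186,0,0,0,-0.16,0.7],
  [0.12,-0.25,0,0,0,-0.22,0.7],
  [0.155,-0.32,0,0,0,-0.28,0.7],
  [0.19,-0.4,0,0,0,-0.34,0.7],
  [0.22,-0.46,0,0,0,-0.39,0.7],
  [0.24,-0.5,0,0,0,-0.412,0.7],
  [0.257,-0.532,0,0,0,-0.412,0.7],
  [0.257,-0.532,0,0,0,-0.412,0.7],
])

```text
clock: 7.9
position: [0.5829, 0.0196, 0.1534]
tool_rot: [-3.14, -0.001, 1.406]
force: [0.0, -0.6, -2.0]
grip_width: 0.0373
finger_force: 61.1
```

>>> play_rows([
  [0,0,0,0,0,0,0.7],
  [0,0,0,0,0,0,0.7],
  [0,0,0,0,0,0,0.7],
])

```text
clock: 8.2
position: [0.5833, 0.0161, 0.1539]
tool_rot: [-3.141, 0.0, 1.403]
force: [0.1, 0.3, -3.6]
grip_width: 0.0369
finger_force: 61.1
```

```bash
python3 - <<'E'
from h import *
s=observe();print(s["clock"],s["position"],s["tool_rot"],s["qpos"],delta([.584,.017,.10],np.radians(80.5)))
c=get_calibration("wrist");f=grab_frame("wrist");t=grab_frame("top")
p=proj(c,[[.584,.017,.19]])[0];q=proj(get_calibration("top"),[[.584,.017,.1]])[0];print(p,q)
def crop(im,p): x,y=int(p[0])-50,int(p[1])-75;print(x,y);return cv2.resize(im[y:y+150,x:x+100,::-1],(400,600),interpolation=cv2.INTER_CUBIC)
np.savez("w3.npz",f=f,**c)
cv2.imwrite("pics/w3.png",np.hstack([cv2.resize(f[60:360,180:380,::-1],(400,600)),crop(t,q)]))
E
```

```text
8.2 [0.58333766 0.0161326  0.15390159] [-3.14129185e+00  3.63231462e-04  1.40263996e+00] [ 0.14683967  0.57252576 -0.39224142  1.76865807  0.27817714  0.85563883
 -0.54115925] [ 2.000e-03  1.000e-03  1.078e-01 -1.000e-04  2.000e-04 -1.100e-03]
[284.92637054 306.19607892] [240.303067  167.4063062]
190 92
```

View pics/w3.png

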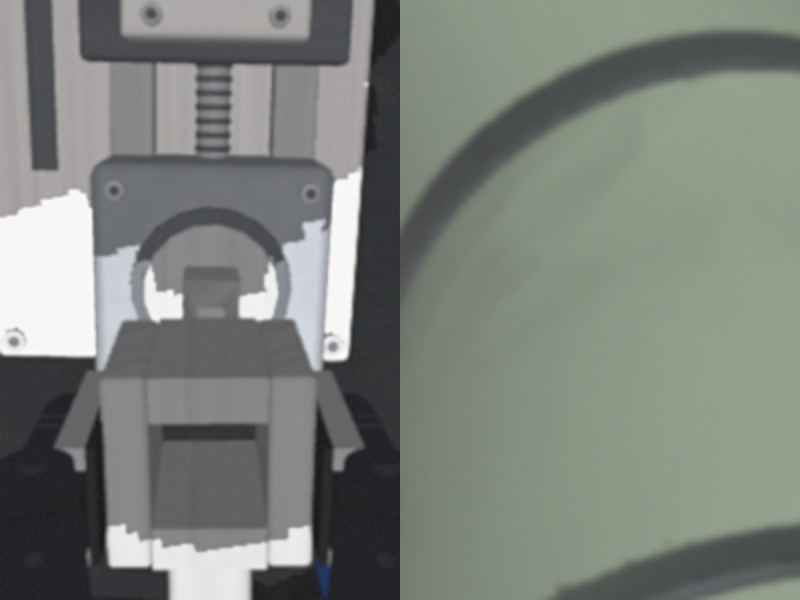

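The wrist view shows the hub squarely in the fingers, its top face running from y=372 to 568. The shaft lies ahead with its edges parallel to the hub, so the yaw is right.

```bash
python3 - <<'E'
from h import *
c=np.load("w3.npz");a=ray(c,(284.5,245.8),.1835);b=ray(c,(284.5,343.8),.1835)
print(a,b,(a+b)/2,np.linalg.norm(a-b))
a=ray(c,(284.5,255),.1835)
E
```

```text
[0.58710722 0.03602612 0.1835    ] [ 0.58055293 -0.00236705  0.1835    ] [0.58383007 0.01682954 0.1835    ] 0.038948611277420685
```

>>> play_rows([
  [0.001,0.001,0.02,0,0,0,0.7],
  [0.001,0.001,0.05,0,0,0,0.7],
  [0.001,0.001,0.08,0,0,0,0.7],
  [0.001,0.001,0.1,0,0,0,0.7],
  [0.001,0.001,0.115,0,0,0,0.7],
  [0.001,0.001,0.125,0,0,0,0.7],
  [0.001,0.001,0.135,0,0,0,0.7],
  [0.001,0.001,0.14,0,0,0,0.7],
  [0.001,0.001,0.145,0,0,0,0.7],
])

```text
clock: 9.2
position: [0.5841, 0.0176, 0.0817]
tool_rot: [3.141, -0.0, 1.404]
force: [0.3, -0.3, -3.8]
grip_width: 0.0369
finger_force: 61.2
```

>>> play_rows([
  [0,0,0.006,0,0,0,0.7],
  [0,0,0.012,0,0,0,0.7],
  [0,0,0.018,0,0,0,0.7],
  [0,0,0.022,0,0,0,0.7],
  [0,0,0.025,0,0,0,0.7],
  [0,0,0.025,0,0,0,0.7],
])

```text
clock: 9.8
position: [0.5838, 0.0176, 0.069]
tool_rot: [-3.141, 0.0, 1.404]
force: [-0.0, -0.3, -2.7]
grip_width: 0.0372
finger_force: 61.2
```

>>> play_rows([
  [0,0,0.002,0,0,0,0.7],
  [0,0,0.004,0,0,0,0.7],
  [0,0,0.004,0,0,0,0.7],
])

```text
clock: 10.1
position: [0.5841, 0.0176, 0.0686]
tool_rot: [3.141, 0.0, 1.404]
force: [-9.1, -0.8, 23.6]
grip_width: 0.0374
finger_force: 64.7
```

>>> play_rows([
  [0,0,0,0,0,0,0.5],
  [0,0,0,0,0,0,0.3],
  [0,0,0,0,0,0,0.1],
  [0,0,0,0,0,0,0],
  [0,0,0,0,0,0,0],
  [0,0,-0.02,0,0,0,0],
  [0,0,-0.08,0,0,0,0],
  [0,0,-0.16,0,0,0,0],
  [0,0,-0.24,0,0,0,0],
  [0,0,-0.24,0,0,0,0],
])

```text
clock: 11.1
position: [0.5862, 0.018, 0.1929]
tool_rot: [3.134, -0.002, 1.404]
force: [0.7, 0.4, -0.1]
grip_width: 0.0852
finger_force: 0.0
```

```bash
python3 - <<'E'
from h import *
s=observe();print(s["clock"],s["position"],s["tool_rot"],s["force"],s["grip_width"])
c=get_calibration("wrist");f=grab_frame("wrist");np.savez("w4.npz",f=f,**c)
u=np.array([np.cos(np.radians(-99.5)),np.sin(np.radians(-99.5))])
k=np.r_[np.array([.5843,.0172])+.065*u,.136]
print(k,proj(c,[[.5843,.0172,.098],k]))
cv2.imwrite("pics/w4.png",cv2.resize(f[120:420,80:480,::-1],(800,600)))
E
```

```text
11.1 [0.58616094 0.01795091 0.19292904] [ 3.13420218e+00 -1.73654764e-03  1.40419762e+00] [ 0.68162529  0.36652896 -0.10123299] 0.08521025425654592
[ 0.57357191 -0.04690856  0.136     ] [[280.28409088 206.74294727]
 [280.60997114 320.57768619]]
```

View pics/w4.png

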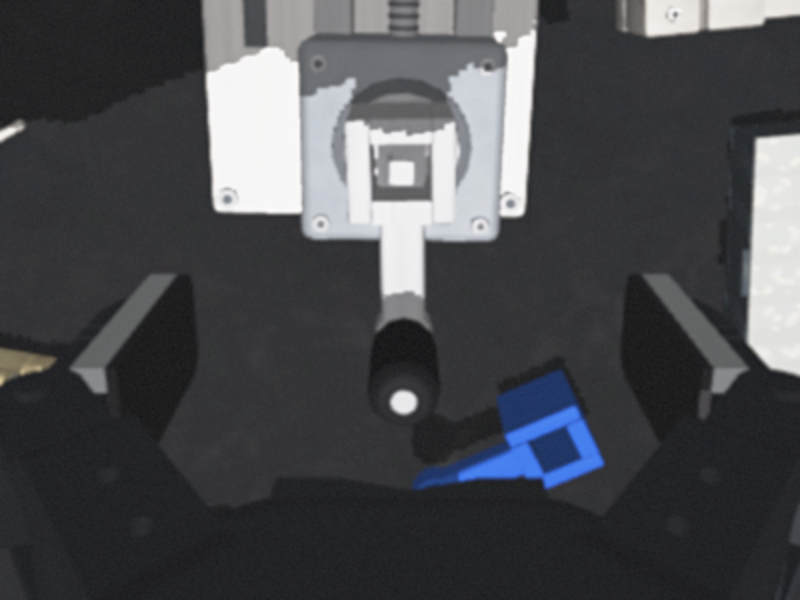

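The crank is on the shaft with its arm pointing right, and the knob's top is at (403,393), about where I predicted. Next I'll grip the knob.

```bash
python3 - <<'E'
from h import *
grab_frame("wrist");grab_frame("wrist")
s=observe();print(s["position"],s["tool_rot"]);print(delta([.5738,-.0462,.106],np.radians(80.5)))
E
```

```text
[0.58378659 0.01744879 0.18747699] [3.14124977e+00 4.95838208e-05 1.40422587e+00]
[-0.1288  0.0014  0.163   0.0002  0.     -0.0004]
```

>>> play_rows([
  [-0.05,0.001,0,0,0,0,0],
  [-0.1,0.001,0.01,0,0,0,0],
  [-0.129,0.001,0.05,0,0,0,0],
  [-0.129,0.001,0.1,0,0,0,0],
  [-0.129,0.001,0.14,0,0,0,0.2],
  [-0.129,0.001,0.163,0,0,0,0.4],
  [-0.129,0.001,0.163,0,0,0,0.6],
], newtons=25)

```text
clock: 11.95
position: [0.5726, -0.0459, 0.1039]
tool_rot: [-3.138, 0.0, 1.405]
force: [0.2, -0.4, 0.2]
grip_width: 0.044
finger_force: 0.0
```

>>> play_rows([
  [0,0,0,0,0,0,0.8],
  [0,0,0,0,0,0,0.85],
  [0,0,0,0,0,0,0.85],
  [0,0,0,0,0,0,0.85],
], newtons=25)

```text
clock: 12.35
position: [0.574, -0.0461, 0.1062]
tool_rot: [3.141, -0.0, 1.404]
force: [1.2, -0.3, 0.8]
grip_width: 0.0232
finger_force: 26.9
```

>>> play_rows([
  [0.0016,-0.02,0,0,0,0,0.85],
  [0.0064,-0.04,0,0,0,0,0.85],
  [0.014,-0.059,0,0,0,0,0.85],
  [0.025,-0.076,0,0,0,0,0.85],
  [0.038,-0.092,0,0,0,0,0.85],
  [0.054,-0.105,0,0,0,0,0.85],
  [0.071,-0.116,0,0,0,0,0.85],
  [0.09,-0.124,0,0,0,0,0.85],
  [0.11,-0.128,0,0,0,0,0.85],
  [0.13,-0.13,0,0,0,0,0.85],
])

```text
clock: 13.35
position: [0.5202, 0.0298, 0.1058]
tool_rot: [-3.141, -0.0, 1.405]
force: [2.0, -0.8, 3.3]
grip_width: 0.0229
finger_force: 27.5
```

>>> play_rows([
  [0.04,0.006,0,0,0,0,0.85],
  [0.076,0.025,0,0,0,0,0.85],
  [0.105,0.054,0,0,0,0,0.85],
  [0.124,0.09,0,0,0,0,0.85],
  [0.13,0.13,0,0,0,0,0.85],
  [0.124,0.17,0,0,0,0,0.85],
  [0.105,0.206,0,0,0,0,0.85],
  [0.076,0.235,0,0,0,0,0.85],
  [0.04,0.254,0,0,0,0,0.85],
  [0,0.26,0,0,0,0,0.85],
])

```text
clock: 14.35
position: [0.6492, 0.0081, 0.1056]
tool_rot: [3.142, -0.001, 1.405]
force: [-3.7, 1.7, 5.6]
grip_width: 0.0232
finger_force: 27.6
```

>>> play_rows([
  [-0.04,-0.006,0,0,0,0,0.85],
  [-0.076,-0.025,0,0,0,0,0.85],
  [-0.105,-0.054,0,0,0,0,0.85],
  [-0.124,-0.09,0,0,0,0,0.85],
  [-0.13,-0.13,0,0,0,0,0.85],
  [-0.124,-0.17,0,0,0,0,0.85],
  [-0.105,-0.206,0,0,0,0,0.85],
  [-0.076,-0.235,0,0,0,0,0.85],
  [-0.04,-0.254,0,0,0,0,0.85],
  [0,-0.26,0,0,0,0,0.85],
])

```text
clock: 15.35
position: [0.5196, 0.0298, 0.1059]
tool_rot: [-3.141, 0.0, 1.404]
force: [6.1, -1.6, 0.6]
grip_width: 0.023
finger_force: 27.2
```

```bash
python3 - <<'E'
from h import *
s=observe();print(s["clock"],s["position"],s["force"],s["grip_width"])
f=grab_frame("scene")
cv2.imwrite("pics/s5.png",cv2.resize(f[180:330,90:290,::-1],(800,600),interpolation=cv2.INTER_CUBIC))
E
```

```text
15.35 [0.51963038 0.02980531 0.10587477] [ 6.08095881 -1.58152788  0.55813123] 0.02300551311173061
```

View pics/s5.png

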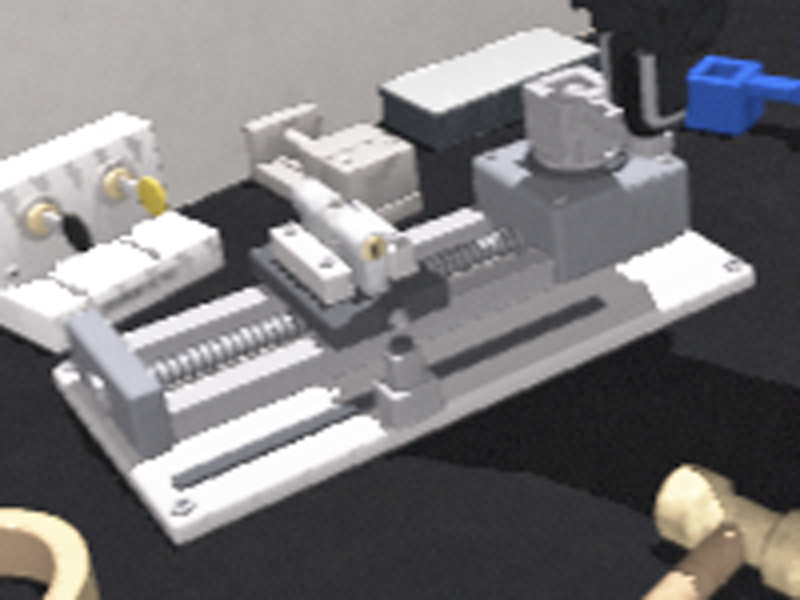

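The picture shows the crank seated and the carriage moved about 30 mm along, with its pointer still short of the gauge. I'll wind on to about 1.95 turns.

>>> play_rows([
  [0.04,0.006,0,0,0,0,0.85],
  [0.076,0.025,0,0,0,0,0.85],
  [0.105,0.054,0,0,0,0,0.85],
  [0.124,0.09,0,0,0,0,0.85],
  [0.13,0.13,0,0,0,0,0.85],
  [0.124,0.17,0,0,0,0,0.85],
  [0.105,0.206,0,0,0,0,0.85],
  [0.076,0.235,0,0,0,0,0.85],
  [0.04,0.254,0,0,0,0,0.85],
  [0,0.26,0,0,0,0,0.85],
])

```text
clock: 16.4
position: [0.6493, 0.0079, 0.1056]
tool_rot: [3.141, -0.001, 1.405]
force: [-5.0, 2.3, 4.9]
grip_width: 0.0233
finger_force: 27.7
```

>>> play_rows([
  [-0.04,-0.006,0,0,0,0,0.85],
  [-0.076,-0.025,0,0,0,0,0.85],
  [-0.105,-0.054,0,0,0,0,0.85],
  [-0.124,-0.09,0,0,0,0,0.85],
  [-0.124,-0.09,0,0,0,0,0.85],
  [-0.124,-0.09,0,0,0,0,0.85],
])

```text
clock: 17.0
position: [0.5938, -0.0466, 0.106]
tool_rot: [3.141, 0.0, 1.404]
force: [-0.3, -4.7, 8.0]
grip_width: 0.0233
finger_force: 27.7
```

>>> play_rows([
  [0,0,0,0,0,0,0.6],
  [0,0,0,0,0,0,0.4],
  [0,0,0,0,0,0,0.2],
  [0,0,0,0,0,0,0.2],
  [0,0,-0.04,0,0,0,0.2],
  [0,0,-0.1,0,0,0,0.2],
  [0,0,-0.2,0,0,0,0.2],
  [0,0,-0.3,0,0,0,0.2],
  [0,0,-0.3,0,0,0,0.2],
])

```text
clock: 17.9
position: [0.5964, -0.0461, 0.262]
tool_rot: [3.133, -0.001, 1.404]
force: [0.5, -0.3, -0.3]
grip_width: 0.0682
finger_force: 0.0
```

>>> play_rows([
  [-0.08,0,0,0,0,0,0.2],
  [-0.16,0,0,0,0,0,0.2],
  [-0.24,0,0,0,0,0,0.2],
  [-0.32,0,0,0,0,0,0.2],
  [-0.4,0,0,0,0,0,0.2],
  [-0.5,0,0,0,0,0,0.2],
  [-0.56,0,0,0,0,0,0.2],
  [-0.56,0,0,0,0,0,0.2],
])

```text
clock: 18.7
position: [0.5456, -0.3275, 0.255]
tool_rot: [-3.141, 0.002, 1.398]
force: [0.1, 0.8, -0.8]
grip_width: 0.0687
finger_force: 0.0
```

```bash
python3 - <<'E'
from h import *
print(observe()["position"])
t=grab_frame("top");s=grab_frame("scene")
cv2.imwrite("pics/e.png",np.hstack([cv2.resize(t[140:240,120:270,::-1],(600,400),interpolation=cv2.INTER_CUBIC)[:, :600],cv2.resize(s[230:330,165:215,::-1],(200,400),interpolation=cv2.INTER_CUBIC)]))
E
```

```text
[ 0.5456369  -0.32752512  0.25498   ]
```

View pics/e.png

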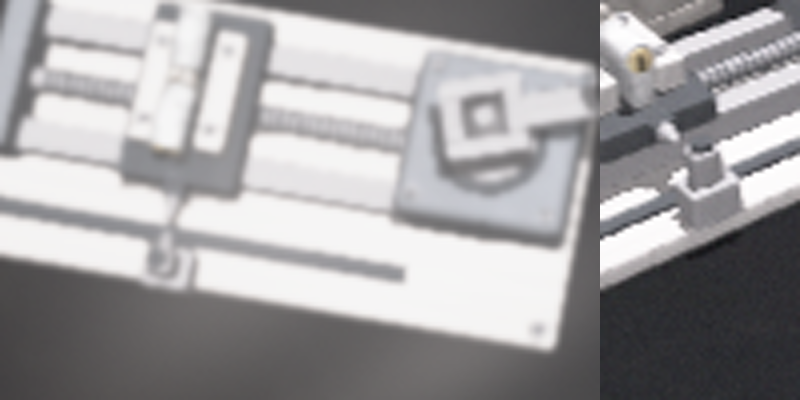

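The pointers stand opposite each other to within about 2 mm (carriage tip (173,222), gauge tip (167,232)). The crank sits on the shaft and the arm is clear of everything.

```bash
python3 -c "
from workcell import *
print(job_done())"
```

```text
the job is handed in; nothing more can be done
None
```

The job is handed in, with no verdict returned: the square-holed crank is seated on the shaft, wound about 1.95 turns clockwise, and the pointers stand opposite each other to within about 2 mm by the top camera.

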